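# Hang the tube holder on its keyhole stud and stand the green tube in it

## Task

Hang the blue tube holder on the free brass-headed stud of the little desk panel: press the round end of its keyhole over the stud head, slide it down until it is locked fully home, and let go. Then take the green-capped tube from the rack, lower it gently (do not drop it) into the hung holder so that it stands on the holder's floor, cap up, and leave the holder hanging locked. Leave the other tubes, the scanner, the canister and the mouse where they are.

Things in the scene. Friction and masses are not known exactly. Their poses are not given: they have to be found in the camera images.
- stud_neck (a point): fixed stud on the grey panel's front: the point is on its axis, half-way along its bare neck. x points out of the panel along the stud (level, away from the robot), z up. Neck 8 mm diameter, 8 mm long: the panel face is at x = -4 mm, the brass head (20 mm diameter, 4 mm thick) from x = +4 to +8 mm. On the left or right half, panel top 20 to 43 mm above it.
- panel: fixed upright grey panel on the desk, 280 mm wide (y), 15 mm thick (x), 178 mm high; origin at the centre of its underside, +x towards its front, which carries the stud and faces away from the robot; z up. Two steel feet 90 mm long (x), 12 mm high, at y = -130 and +130 mm.
- neighbour: obstacle: fixed white holder of the same shape (56 mm wide, back wall 92, other walls 70 mm high; pens in it reach 114 mm above its underside), mounted on the panel's other half. Origin on the panel face, at the middle of its back's lower edge; +x out of the panel (it spans 2 to 66 mm out), z up. 48 to 88 mm stay free between it and the hung blue holder.
- holder_center (a point): loose blue plastic holder, about 0.14 kg, upright on the desk: open-topped box 64 mm deep (x), 56 mm wide (y), walls and floor 4 mm, front and sides 70 mm high, back wall (at x -32 to -28 mm) 92 mm high with the keyhole. Point at its middle, 35 mm above its underside; x from back to front, z up; hung, x is along the stud's x. Grip the 56 mm across the sides from above.
- holder_hole (a point): centre of the round end (octagon, 27 mm across) of the holder's keyhole, at mid-thickness of its back wall: 58 mm above the holder's underside, 30 mm behind its middle. Axes as holder_center.
- holder_seat (a point): where the stud's neck axis lies when the holder hangs fully home, in the upper closed end of the keyhole's 13 mm wide slot, at mid-thickness of the back wall: 18 mm straight above holder_hole. Locked, it coincides with stud_neck (2 mm of play each way along the stud, 2.5 mm sideways). Axes as holder_center.
- tube_center (a point): green-capped sample tube, loose, 25 g, standing in a hole of the white rack: 16 mm diameter, 110 mm long with its cap; the cap is the top 18 mm, 19 mm diameter. Point on its axis half-way up (55 mm above its foot); z runs from foot to cap.
- tube_red_center (a point): a like tube with red cap in the same rack, point half-way up; to be left there.
- tube_yellow_center (a point): a like tube with yellow cap in the same rack, point half-way up; to be left there.
- rack: fixed white tube rack left or right of the panel, 146 mm long (x), 46 mm wide (y), 55 mm high, origin at the centre of its underside. Four holes along x at -51, -17, 17, 51 mm, 18.5 mm wide, floor 10 mm above the desk: cap tops stand 120 mm above the desk. Adjacent caps are 15 mm apart, so grip a cap across the rack (along y).
- scanner: black desk barcode scanner on a foot 85 x 75 mm, 130 mm high, loose; origin at the centre of its underside; to be left alone.
- canister: clear round transport canister with blue foot and lid, 84 mm diameter, 190 mm high, loose; origin at the centre of its underside; to be left alone.
- mouse: black computer mouse 105 x 60 mm, 33 mm high, loose; origin at the centre of its underside; to be left alone.

How it is judged:
On the way:
1. the holder hangs locked on the stud, let go, with the green tube not yet in it (x of holder_seat in the frame of stud_neck between -0.005 and 0.005 m and y of holder_seat in the frame of stud_neck between -0.004 and 0.004 m and z of holder_seat in the frame of stud_neck between -0.004 and 0.004 m and angle between holder_center's own z axis and vertical below 0.2 rad and angle between the x axis of holder_center and the x axis of stud_neck, either way round below 0.2 rad and contact force between the fingers and holder below 0.1 N and distance between tube_center and holder_center above 0.1 m), for 0.2 s.
At the end, for the whole second after the job is handed in: the holder hangs locked (its seat point within 5 mm of the stud neck along the stud, 4 mm sideways and 4 mm in height; tilted and turned by less than 0.2 rad), the green tube stands in it on its floor, cap up, leaning less than 0.65 rad; both released and at rest (x of holder_seat in the frame of stud_neck between -0.005 and 0.005 m and y of holder_seat in the frame of stud_neck between -0.004 and 0.004 m and z of holder_seat in the frame of stud_neck between -0.004 and 0.004 m and angle between holder_center's own z axis and vertical below 0.2 rad and angle between the x axis of holder_center and the x axis of stud_neck, either way round below 0.2 rad and x of tube_center in the frame of holder_center between -0.03 and 0.03 m and y of tube_center in the frame of holder_center between -0.028 and 0.028 m and z of tube_center in the frame of holder_center between -0.005 and 0.032 m and angle between tube_center's own z axis and vertical below 0.65 rad and contact force between the fingers and holder below 0.1 N and contact force between the fingers and tube below 0.1 N and linear speed of each of holder, tube below 0.03 m/s); the robot touches nothing.
It fails at once if the red or yellow tube is shifted by more than 30 mm (distance of any of tube_red_center, tube_yellow_center from where it was at the start of the episode above 0.03 m).
It fails at once if the scanner is shifted or knocked by more than 30 mm (distance of scanner from where it was at the start of the episode above 0.03 m).
It fails at once if the canister is shifted or knocked by more than 30 mm (distance of canister from where it was at the start of the episode above 0.03 m).
It fails at once if the mouse is shifted or knocked by more than 30 mm (distance of mouse from where it was at the start of the episode above 0.03 m).
It fails at once if the green tube falls freely (is dropped, faster than 0.8 m/s and not held) (contact force between the fingers and tube below 0.1 N and linear speed of tube above 0.8 m/s).
It also fails if it takes over 61 s, if anything falls off the work surface, if the arm or the gripper's body presses on something with over 40 N, if the wrist force passes 120 N, or if a joint passes its speed limit or range.

## Robot

A 6-joint arm with a two-finger parallel gripper is mounted at the origin on the work surface. World frame = base frame: x ahead of the robot, y to its left, z up, the work surface at z = 0. Lengths are in m, angles in rad, forces in N, time in s.
With the tool pointing down it reaches from about 0.35 to 0.85 m from the base axis. Payload 8.1 kg.
Tool frame: the origin (TCP) lies between the finger pads; the fingertips stand 8 mm ahead of it and the grasp point (between the pads) lies 11 mm behind it (robot.tip_reach is the y of the fingertips in the tool frame, in m); y points along the fingers, z is the direction in which the jaws open and shut, and the axes are right-handed (so a half turn about y gives the same grasp; the last joint's range is limited). The gripper opens to 93 mm and grips with 3 to 60 N. Pads are 15 mm wide; open, the fingers measure 128 mm over their backs; the gripper's body (75 mm by 188 mm) begins 65 mm behind the grasp point.
Start: joints at [-1.297, 0.13, 1.488, -0, 1.523, -0.085], TCP at [0.211, -0.562, 0.227] pointing down, gripper open.
Joint ranges: [-2.96, 2.96], [-0.89, 2.26], [0.02, 2.5], [-1.34, 4.48], [0, 2.73], [-2.66, 2.66]. Speed limits (rad/s): [2.39, 2.39, 2.79, 3.14, 3.14, 3.14].

## Interface

Orientations are given as a rotation vector (axis times angle).
In Python, from plant import robot gives the robot as it stands.
- The arm moves only by the tool carry_out, never from a script. Its argument "increments" is a list of rows, each an object with "linear": the shift along the tool's x, y, z in m, a list of three; "yaw": the turn about the tool's y in rad. A call has 1 to 5 rows; each row is the pose to reach, as a shift and turn from the pose measured when the call began, along the tool's axes at that moment; what a row does not reach only later rows make up. A row lasts 1/8 s, in which the tool goes at most 62.5 mm and 10.7 degrees, less where a joint would pass 70% of its speed; a pose out of reach is approached as far as the arm can. A call with a gripper value outside its range is refused whole. "gripper" is the opening, from 0 (shut) to 1 (fully open), set as the call begins (left out, the last holds). The fingers move at their own pace and stop on an object; "newtons" is the grip in N (left out, the last holds). Time passes only in rows, so rows that repeat a pose let the fingers close. It gives the time, the measured TCP pose, the force and the opening at its end, in the units of the state.
- robot.read_state(): the state, without advancing time (a new reading comes with each control period).
- robot.read_camera(name): name is "side" or "top"; returns the picture (384x512x3 uint8, blue, green, red); there is no depth.
- robot.camera_params(name): a dict with "fov_y" (degrees; the focal length in pixels is half the picture's height over the tangent of half this angle, whatever the lens; pixels are square), "cx", "cy" (the principal point, pixels), "R" (3x3) and "t" (3): a world point X has camera coordinates R X + t. Camera axes: x right, y down, z forward; pixel columns grow to the right and rows downward; lengths in m; the calibration is good to about 2 mm. A picture is of the moment at which its call begins. camera_params takes no time and is no camera call.
- robot.close_job(): hands the job in, once; it reports no verdict.
The state is a dict: "t": time; "q": joint angles; "dq": joint speeds; "joint_torque": joint torques, N m; "tool_pos": TCP position; "orientation": TCP orientation; "force": force on the tool from outside, world axes, zero at the start; "wrist_torque": the same for the moment, N m; "opening": finger opening in m.
Only numpy, scipy, OpenCV 4.12 (cv2) and the standard library are available. Lean on these libraries where they do the work, as an engineer would, in place of code of your own. Each camera call takes 0.05 s, during which the arm holds its last target.

## Working session

There is one attempt and no reset: what is moved stays moved. The work goes in short steps, Python scripts to look and compute and a tool call to move; the robot and the scene stay as the last step left them, time stands still between calls to the robot, and variables do not carry over. Pictures are saved under pics/ and viewed, and the job is handed in when it is done.

Besides the shell and the picture viewer there is one more tool, called after "Call:" as name(argument=value, ...), one argument or row to a line, values as JSON. carry_out: Moves the arm, as the interface text tells. Its arguments: {"type":"object","properties":{"increments":{"type":"array","items":{"type":"object","properties":{"linear":{"type":"array","items":{"type":"number"}},"yaw":{"type":"number"}}}},"gripper":{"type":"number"},"newtons":{"type":"number"}},"required":["increments"]}

```bash
ls; mkdir -p pics
python3 - <<'E'
from plant import robot
import cv2
s=robot.read_state();print(s['t'],s['tool_pos'],s['orientation'],s['opening'])
for n in('side','top'):
    im=robot.read_camera(n);cv2.imwrite(f'pics/{n}0.png',im)
    print(n,robot.camera_params(n))
E
```

```text
pics
0.0 [ 0.2105792  -0.56127323  0.22562011] [-0.36754646  2.02781363 -2.02418231] 0.09299234138635945
side {'fov_y': 43.165601561622125, 'cx': 253.2130673261819, 'cy': 187.5501582897285, 'R': array([[-7.15634847e-01, -6.98474592e-01, -9.35748462e-05],
       [-3.40036785e-01,  3.48507889e-01, -8.73451336e-01],
       [ 6.10116178e-01, -6.25040395e-01, -4.86911444e-01]]), 't': array([0.42440149, 0.31110446, 0.7192698 ])}
top {'fov_y': 54.30055668331283, 'cx': 254.41120199387015, 'cy': 193.09430495492634, 'R': array([[ 0.0096094 , -0.99935185,  0.03469195],
       [-0.99343186, -0.01349695, -0.11362649],
       [ 0.11402108, -0.0333722 , -0.99291767]]), 't': array([-0.01242008,  0.56612756,  1.04827406])}
```

View pics/side0.png

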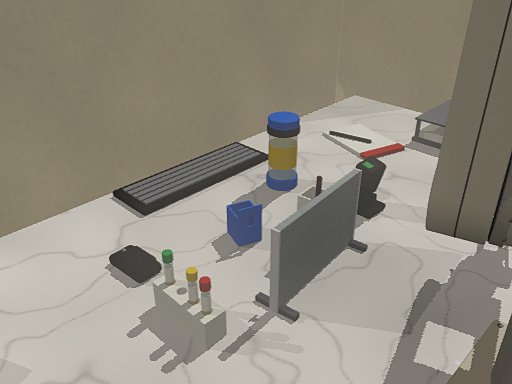

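View pics/top0.png

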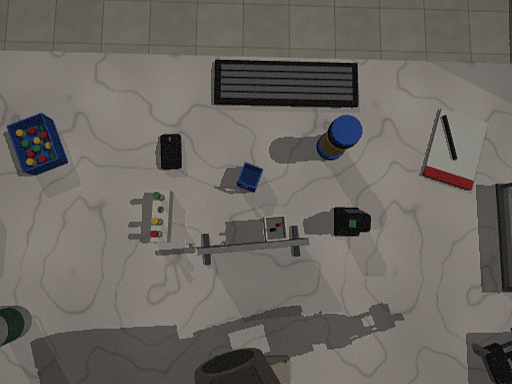

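Run:
```python
import cv2
a=cv2.imread('pics/top0.png')[150:275,120:320];cv2.imwrite('pics/top0z.png',cv2.resize(a,None,fx=4,fy=4,interpolation=cv2.INTER_CUBIC))
a=cv2.imread('pics/side0.png')[165:355,90:370];cv2.imwrite('pics/side0z.png',cv2.resize(a,None,fx=2.8,fy=2.8,interpolation=cv2.INTER_CUBIC))
```

```text
(no output)
```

View pics/top0z.png

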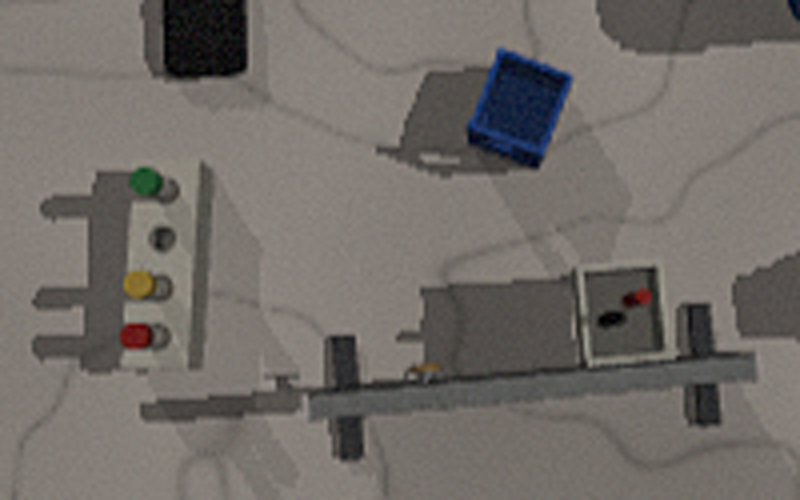

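View pics/side0z.png

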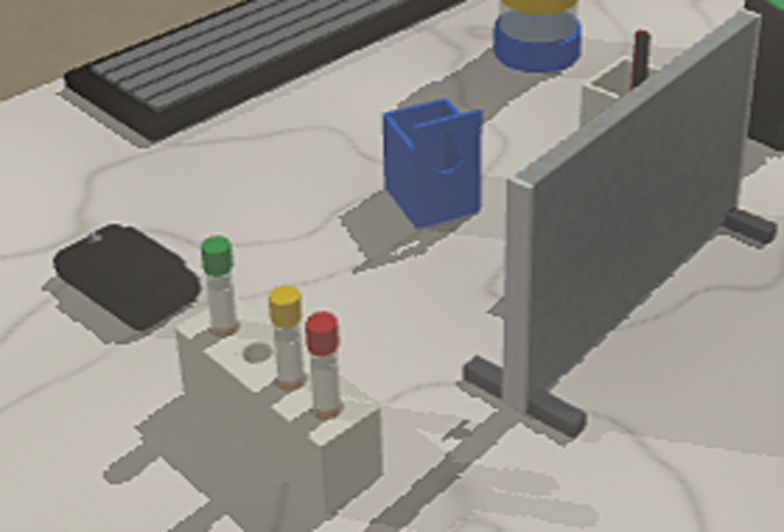

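```bash
cat > h.py <<'E'
import numpy as np, cv2
from plant import robot
P={n:robot.camera_params(n) for n in('side','top')}
def K(n):
    p=P[n];f=192/np.tan(np.radians(p['fov_y'])/2);return f,p['cx'],p['cy'],np.array(p['R']),np.array(p['t'])
def ray(n,u,v):
    f,cx,cy,R,t=K(n);d=R.T@np.array([(u-cx)/f,(v-cy)/f,1]);return -R.T@t,d/np.linalg.norm(d)
def onz(n,u,v,z):
    c,d=ray(n,u,v);return c+d*(z-c[2])/d[2]
def tri(a,b):
    (c1,d1),(c2,d2)=ray('top',*a),ray('side',*b)
    s=np.linalg.lstsq(np.c_[d1,-d2],c2-c1,rcond=None)[0];p,q=c1+s[0]*d1,c2+s[1]*d2
    return (p+q)/2,np.linalg.norm(p-q)
def proj(n,X):
    f,cx,cy,R,t=K(n);c=R@np.asarray(X)+t;return f*c[0]/c[2]+cx,f*c[1]/c[2]+cy
E
python3 - <<'E'
from h import *
np.set_printoptions(precision=4,suppress=True)
print(ray('top',256,192)[0],ray('side',256,192)[0])
T=cv2.imread('pics/top0.png');S=cv2.imread('pics/side0.png')
for n,im,roi in(('top',T,(120,150,200,125)),('side',S,(90,165,280,190))):
    hsv=cv2.cvtColor(im,cv2.COLOR_BGR2HSV)
    for name,lo,hi in(('green',(40,80,40),(85,255,255)),('blue',(105,120,40),(130,255,255)),('yel',(18,130,60),(32,255,255)),('red',(0,150,60),(8,255,255)),('red2',(172,150,60),(180,255,255))):
        m=cv2.inRange(hsv,lo,hi);x,y,w,h=roi;mm=np.zeros_like(m);mm[y:y+h,x:x+w]=m[y:y+h,x:x+w]
        k,l,st,ce=cv2.connectedComponentsWithStats(mm)
        for i in range(1,k):
            if st[i,4]>5: print(n,name,st[i],ce[i])
z=lambda u,v:(120+u/4-.375,150+v/4-.375)
zs=lambda u,v:(90+u/2.8-.3,165+v/2.8-.3)
# panel top back corners etc
for nm,a in dict(Lfront=(308,392),Lback=(312,418),Rfront=(752,352),Rback=(757,380)).items(): print(nm,onz('top',*z(*a),.178))
print('side: Ltopback',onz('side',*zs(533,187),.178),'Ltopfront',onz('side',*zs(508,180),.178),'Rtop',onz('side',*zs(762,18),.178))
print('brass z=.14,.15',onz('top',*z(424,371),.14),onz('top',*z(424,371),.15))
for nm,a in dict(pshadow=(142,403),pshadow2=(142,418),stud=(265,378),studb=(298,376)).items(): print(nm,onz('top',*z(*a),0))
a=T[225:262,150:235];cv2.imwrite('pics/z2.png',cv2.resize(a,None,fx=9,fy=9,interpolation=cv2.INTER_NEAREST))
a=S[260:360,190:330];cv2.imwrite('pics/z3.png',cv2.resize(a,None,fx=5,fy=5,interpolation=cv2.INTER_NEAREST))
E
```

```text
[0.443  0.0302 1.1056] [-0.0293  0.6376  0.622 ]
top green [153 192   8   7  42] [156.0952 195.    ]
top blue [237 162  26  28 417] [249.1918 176.6427]
top yel [151 218   8   7  43] [154.3721 220.6744]
top red [279 222   4   4  11] [280.4545 223.6364]
top red [150 231   7   6  30] [153.3667 233.6667]
top red2 [152 231   3   6   7] [152.7143 233.5714]
side green [364 165   6   4  14] [367.2857 165.9286]
side green [162 249  10  14  64] [165.9844 253.5312]
side blue [267 173  23  18 110] [274.0091 183.1545]
side blue [289 173   8   8  21] [293.9048 177.6667]
side blue [227 200  35  21 133] [239.6692 207.782 ]
side blue [257 209   4  32  34] [259.8235 225.4118]
side blue [245 225   7   2   9] [248.5556 225.6667]
side yel [270 165  26   5  99] [282.4545 166.596 ]
side yel [186 267  11  15 126] [191.0635 273.7778]
side red [200 277  10   6  52] [204.3462 279.5769]
Lfront [0.4136 0.1389 0.178 ]
Lback [0.398  0.1361 0.178 ]
Rfront [ 0.4404 -0.1337  0.178 ]
Rback [ 0.4233 -0.1367  0.178 ]
side: Ltopback [0.3941 0.1417 0.178 ] Ltopfront [0.4093 0.1465 0.178 ] Rtop [ 0.4186 -0.1324  0.178 ]
brass z=.14,.15 [0.4263 0.07   0.14  ] [0.4265 0.0696 0.15  ]
pshadow [0.3991 0.2792 0.    ]
pshadow2 [0.3883 0.2788 0.    ]
stud [0.4178 0.1912 0.    ]
studb [0.4194 0.1673 0.    ]
```

View pics/z2.png

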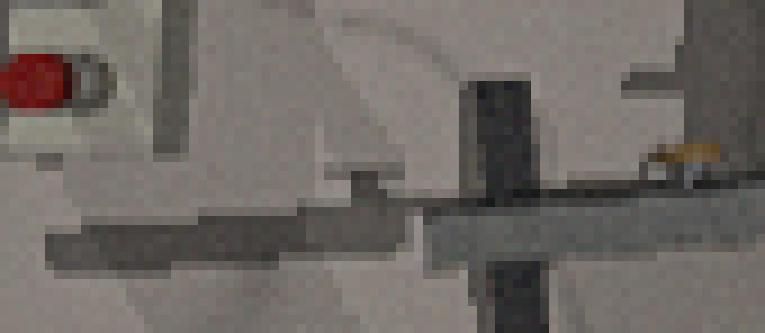

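View pics/z3.png

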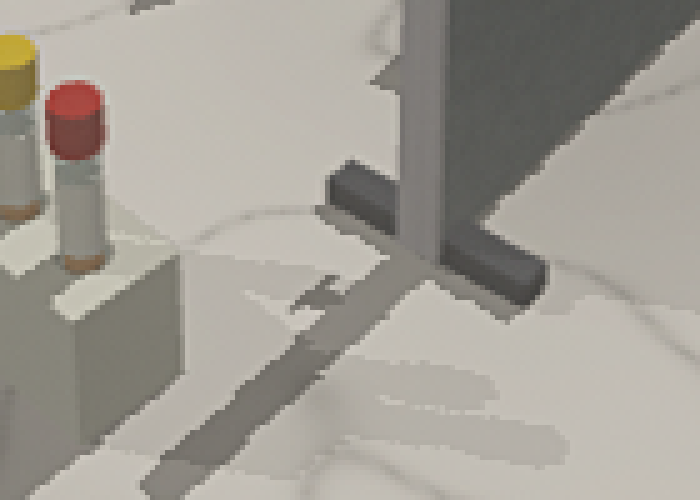

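Run:
```python
from h import *
np.set_printoptions(precision=4,suppress=True)
T=cv2.imread('pics/top0.png');S=cv2.imread('pics/side0.png')
G=cv2.cvtColor(T,cv2.COLOR_BGR2GRAY).astype(float)
# table edge curvature
for u in range(10,512,50):
    g=np.gradient(G[40:66,u-4:u+5].mean(1)); print(u,40+np.argmax(abs(g)),end='; ')
print()
a=T[225:262,285:325];cv2.imwrite('pics/z4.png',cv2.resize(a,None,fx=12,fy=12,interpolation=cv2.INTER_NEAREST))
a=S[165:265,265:370];cv2.imwrite('pics/z5.png',cv2.resize(a,None,fx=5,fy=5,interpolation=cv2.INTER_NEAREST))
a=T[155:200,210:275];cv2.imwrite('pics/z6.png',cv2.resize(a,None,fx=10,fy=10,interpolation=cv2.INTER_NEAREST))
a=T[185:250,125:190];cv2.imwrite('pics/z7.png',cv2.resize(a,None,fx=9,fy=9,interpolation=cv2.INTER_NEAREST))
```

```text
10 50; 60 51; 110 53; 160 54; 210 55; 260 60; 310 61; 360 59; 410 60; 460 62; 510 63;
```

View pics/z4.png

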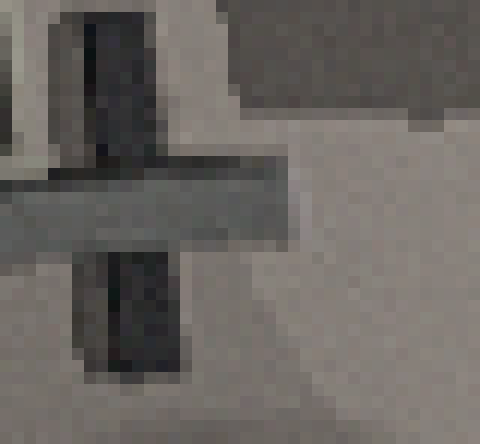

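View pics/z5.png

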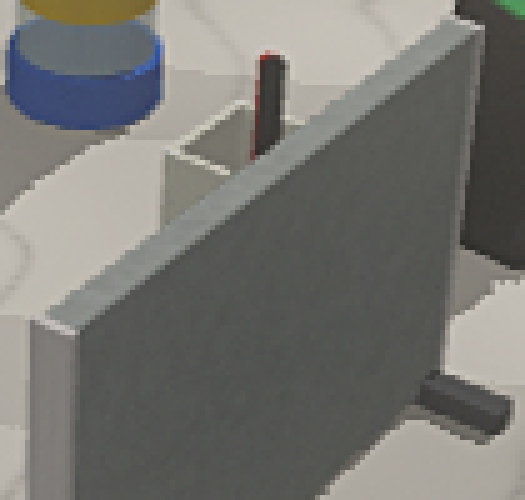

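View pics/z6.png

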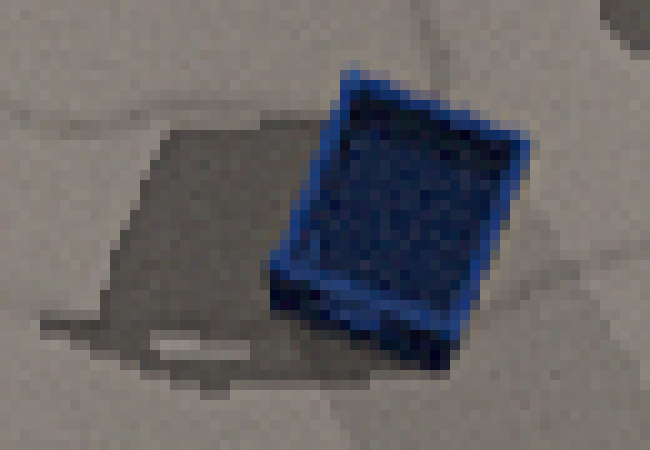

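View pics/z7.png

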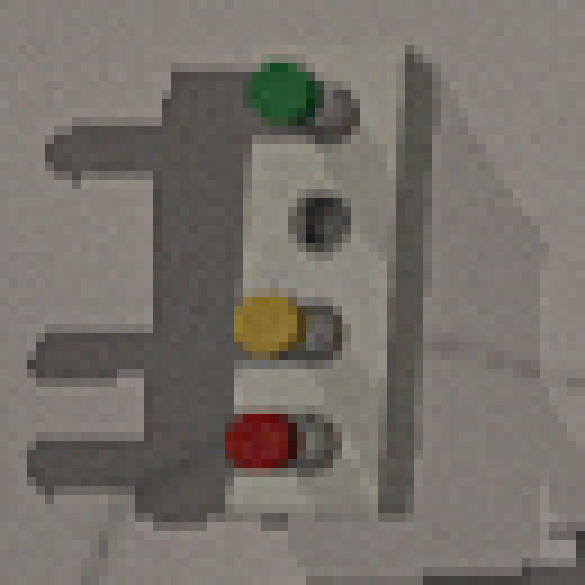

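Run:
```python
from h import *
np.set_printoptions(precision=4,suppress=True)
tp={'LF':(196.5,247.6),'LB':(196.5,254.5),'RF':(308.5,237.6),'RB':(308.7,245.2)}
z5=lambda u,v:(265+u/5-.5,165+v/5-.5)
sd={'LF':z5(33,318),'LB':z5(78,332),'RF':z5(455,18),'RB':z5(483,28)}
for k in tp: print(k,onz('top',*tp[k],.178),onz('side',*sd[k],.178),tri(tp[k],sd[k]))
z7=lambda u,v:(125+u/9-.5,185+v/9-.5)
# caps: centre pixels of cap top
z0=lambda u,v:(90+u/2.8-.3,165+v/2.8-.3)
for n,a,b in(('g',z7(281,93),z0(217,242)),('y',z7(267,324),z0(285,293)),('r',z7(260,441),z0(322,319))):
    print(n,tri(a,b),onz('top',*a,.12),onz('side',*b,.12))
# shadow tips
for n,a in(('g',z7(45,153)),('y',z7(28,357)),('r',z7(28,464))): print(n,'shadow tip',onz('top',*a,0))
```

```text
LF [0.4137 0.1392 0.178 ] [0.411  0.1446 0.178 ] (array([0.4141, 0.1401, 0.1743]), np.float64(0.0014396140512182866))
LB [0.397  0.1388 0.178 ] [0.3951 0.1404 0.178 ] (array([0.3968, 0.1388, 0.1765]), np.float64(0.0004202226250307295))
RF [ 0.4405 -0.1359  0.178 ] [ 0.4353 -0.1348  0.178 ] (array([ 0.439 , -0.1374,  0.1757]), np.float64(0.003701364375829513))
RB [ 0.4219 -0.1363  0.178 ] [ 0.4222 -0.1352  0.178 ] (array([ 0.4222, -0.1361,  0.1777]), np.float64(0.0008785414642791772))
g (array([0.5485, 0.2568, 0.1198]), np.float64(0.001070956032430985)) [0.5481 0.2563 0.12  ] [0.5487 0.2572 0.12  ]
y (array([0.4812, 0.2583, 0.1187]), np.float64(0.001025071031372173)) [0.4808 0.2577 0.12  ] [0.4804 0.2596 0.12  ]
r (array([0.4475, 0.2589, 0.1193]), np.float64(0.0010629385094327532)) [0.4471 0.2583 0.12  ] [0.4472 0.2598 0.12  ]
g shadow tip [0.5402 0.3593 0.    ]
y shadow tip [0.4739 0.3616 0.    ]
r shadow tip [0.4395 0.36   0.    ]
```

Run:
```python
from h import *
np.set_printoptions(precision=4,suppress=True)
a=(189.8,243.4);b=(190+316/5-.5,260+294/5-.5)
print('shadow',onz('top',*a,0),onz('side',*b,0))
for h in(.14,.15): print('brass',onz('top',225.9,241.6,h+.008))
z6=lambda u,v:(210+u/10-.5,155+v/10-.5)
for n,p,z in(('FL',(347,68),.07),('FR',(534,134),.07),('BLt',(268,262),.092),('BRt',(465,345),.092),('BLt2',(270,290),.092),('BL0',(268,312),0),('BR0',(450,372),0)):
    print(n,onz('top',*z6(*p),z))
S=cv2.imread('pics/side0.png')
c=S[190:255,215:275];cv2.imwrite('pics/z8.png',cv2.resize(c,None,fx=9,fy=9,interpolation=cv2.INTER_NEAREST))
```

```text
shadow [0.42   0.1799 0.    ] [0.4179 0.1808 0.    ]
brass [0.4284 0.0691 0.148 ]
brass [0.4285 0.0687 0.158 ]
FL [0.6515 0.025  0.07  ]
FR [ 0.6335 -0.0278  0.07  ]
BLt [0.5928 0.046  0.092 ]
BRt [ 0.5707 -0.0081  0.092 ]
BLt2 [0.5851 0.0453 0.092 ]
BL0 [0.5914 0.0472 0.    ]
BR0 [ 0.5741 -0.0072  0.    ]
```

View pics/z8.png

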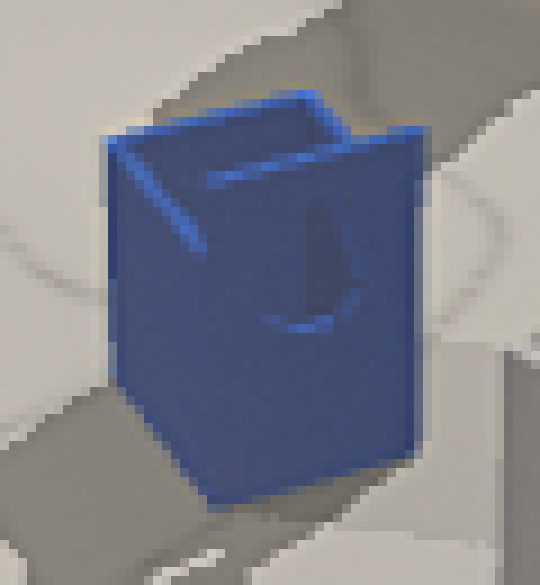

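Run:
```python
from h import *
np.set_printoptions(precision=4,suppress=True)
z6=lambda u,v:(210+u/10-.5,155+v/10-.5)
z8=lambda u,v:(215+u/9-.5,190+v/9-.5)
D={}
for n,p,q in(('FL',(347,68),(107,137)),('FR',(534,134),(312,90)),('BL0',(268,312),(212,508)),('BR0',(450,372),(418,456)),('BRt',(462,340),(428,128)),('BLt',(268,275),(206,178))):
    D[n]=tri(z6(*p),z8(*q));print(n,*D[n], onz('side',*z8(*q),{'F':.07}.get(n[0],0 if '0' in n else .092)))
```

```text
FL [0.6515 0.0249 0.0693] 0.00037900616634633144 [0.6504 0.0256 0.07  ]
FR [ 0.6337 -0.0281  0.0676] 0.0006940590516043156 [ 0.6305 -0.0254  0.07  ]
BL0 [ 0.5918  0.0475 -0.    ] 0.0010384154108422398 [0.5922 0.0478 0.    ]
BR0 [ 0.5751 -0.0069 -0.0041] 0.0011353934470147056 [ 0.5715 -0.0024  0.    ]
BRt [ 0.5727 -0.0069  0.0912] 0.0012745546562820478 [ 0.5723 -0.0055  0.092 ]
BLt [0.5904 0.0471 0.0934] 0.0035543089758925434 [0.5936 0.0465 0.092 ]
```

Run:
```python
from h import *
from scipy.spatial.transform import Rotation as Ro
np.set_printoptions(precision=4,suppress=True)
z=lambda u,v:(120+u/4-.375,150+v/4-.375)
z5=lambda u,v:(265+u/5-.5,165+v/5-.5)
for n,p in(('blk',(601,322)),('blk2',(620,315)),('red',(645,295))): print(n,tri(z(*p),z5(272,55)))
print('nb corners',tri(z(577,268),z5(245,103)),tri(z(583,363),z5(165,152)))
s=robot.read_state();print(Ro.from_rotvec(s['orientation']).as_matrix(),s['tool_pos'])
T=cv2.imread('pics/top0.png')
a=T[210:250,255:305];cv2.imwrite('pics/z9.png',cv2.resize(a,None,fx=12,fy=12,interpolation=cv2.INTER_NEAREST))
```

```text
blk (array([ 0.4571, -0.0398,  0.1889]), np.float64(0.0017995496604123371))
blk2 (array([ 0.4629, -0.0509,  0.1825]), np.float64(0.001628755810366875))
red (array([ 0.4754, -0.0677,  0.1716]), np.float64(0.0008531283316722543))
nb corners (array([ 0.4805, -0.0342,  0.1622]), np.float64(0.02822132378107812)) (array([ 0.4522, -0.0138,  0.1587]), np.float64(0.051452565908671026))
[[-0.9363 -0.0005  0.3512]
 [-0.3512  0.0016 -0.9363]
 [-0.0001 -1.     -0.0016]] [ 0.2106 -0.5613  0.2257]
```

View pics/z9.png

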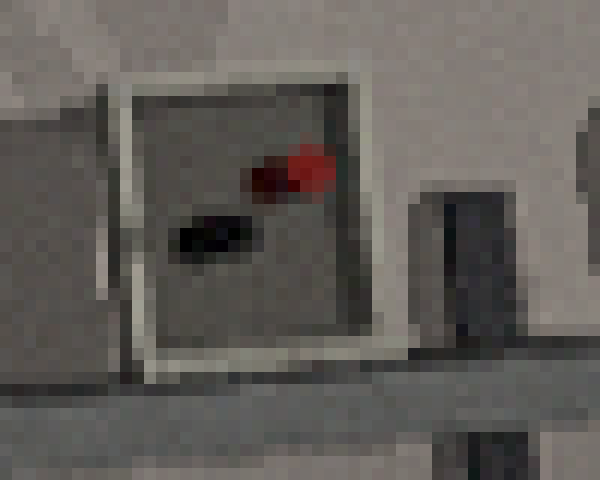

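```bash
cat >> h.py <<'E'
from scipy.spatial.transform import Rotation as Ro
def plan(target,jaw):
    """target TCP world, jaw = world angle of tool z; prints total tool-frame shift and yaw"""
    s=robot.read_state();R=Ro.from_rotvec(s['orientation']).as_matrix();p=np.array(s['tool_pos'])
    d=np.array(target)-p;a=np.arctan2(R[1,2],R[0,2]);w=(jaw-a+np.pi)%(2*np.pi)-np.pi
    print('t',round(s['t'],2),'pos',p.round(4),'jaw',round(a,3),'tilt',R[:,1].round(3),'F',np.array(s['force']).round(2),'open',round(s['opening'],4))
    print(' shift tool',(R.T@d).round(4),'yaw',round(-w,3),'dist',round(np.linalg.norm(d),4))
E
python3 -c "
from h import *
plan([.6162,.0080,.2256],-1.904)"
```

```text
t 0.1 pos [ 0.2106 -0.5613  0.2257] jaw -1.212 tilt [-0.     0.002 -1.   ] F [ 0.02  0.   -1.09] open 0.0928
 shift tool [-0.5797  0.0008 -0.3906] yaw 0.692 dist 0.699
```

Call:
carry_out(
  increments=[
    {"linear": [-0.05,0,-0.0335]},
    {"linear": [-0.1,0,-0.067],"yaw": 0.15},
    {"linear": [-0.15,0,-0.1],"yaw": 0.3},
    {"linear": [-0.2,0,-0.134],"yaw": 0.45},
    {"linear": [-0.25,0,-0.168],"yaw": 0.6},
  ],
)

```text
$.increments[0]: bad value
```

```bash
python3 -c "
from h import *
plan([.6162,.0080,.2256],-1.904);print(robot.read_state()['q'])"
```

```text
t 0.1 pos [ 0.2106 -0.5613  0.2257] jaw -1.212 tilt [-0.     0.002 -1.   ] F [ 0.02  0.   -1.09] open 0.0928
 shift tool [-0.5797  0.0008 -0.3906] yaw 0.692 dist 0.699
[-1.29739496e+00  1.31080371e-01  1.48913773e+00 -1.46577889e-05
  1.52301992e+00 -8.54240232e-02]
```

Call:
carry_out(
  increments=[
    {"linear": [-0.05,0,-0.0335],"yaw": 0},
    {"linear": [-0.1,0,-0.067],"yaw": 0.15},
    {"linear": [-0.15,0,-0.1],"yaw": 0.3},
    {"linear": [-0.2,0,-0.134],"yaw": 0.45},
    {"linear": [-0.25,0,-0.168],"yaw": 0.6},
  ],
)

```text
t: 0.72
tool_pos: [0.3863, -0.3144, 0.2257]
orientation: [-0.258, -2.092, 2.088]
force: [0.0, -1.0, -0.5]
opening: 0.0931
```

```bash
python3 -c "
from h import *
plan([.6162,.0080,.2256],-1.904);print(robot.read_state()['q'])"
```

```text
t 0.72 pos [ 0.3863 -0.3144  0.2257] jaw -1.817 tilt [-0.001  0.002 -1.   ] F [ 0.03 -1.03 -0.51] open 0.0931
 shift tool [-0.1443  0.0006 -0.3687] yaw 0.087 dist 0.396
[-7.86763321e-01 -1.46218688e-01  1.76507250e+00  9.15859907e-04
  1.52445129e+00  1.03049720e+00]
```

Call:
carry_out(
  increments=[
    {"linear": [-0.021,0,-0.053],"yaw": 0.05},
    {"linear": [-0.042,0,-0.107],"yaw": 0.087},
    {"linear": [-0.063,0,-0.16],"yaw": 0.087},
    {"linear": [-0.084,0,-0.213],"yaw": 0.087},
    {"linear": [-0.104,0,-0.266],"yaw": 0.087},
  ],
)

```text
t: 1.35
tool_pos: [0.5527, -0.08, 0.2256]
orientation: [-0.342, -2.042, 2.038]
force: [1.2, -0.9, -0.1]
opening: 0.093
```

```bash
python3 -c "
from h import *
plan([.6162,.0080,.12],-1.904);print(robot.read_state()['q'])"
```

```text
t 1.35 pos [ 0.5527 -0.08    0.2256] jaw -1.904 tilt [-0.001  0.002 -1.   ] F [ 1.22 -0.89 -0.1 ] open 0.093
 shift tool [-0.0314  0.1057 -0.1038] yaw -0.0 dist 0.1515
[-2.36574513e-01  2.00900147e-02  1.60587322e+00  1.55596660e-03
  1.51706274e+00  1.66751629e+00]
```

Call:
carry_out(
  increments=[
    {"linear": [-0.0157,0,-0.052],"yaw": 0},
    {"linear": [-0.0314,0,-0.1038],"yaw": 0},
    {"linear": [-0.0314,0.05,-0.1038],"yaw": 0},
    {"linear": [-0.0314,0.1,-0.1038],"yaw": 0},
    {"linear": [-0.0314,0.1,-0.1038],"yaw": 0},
  ],
)

```text
t: 1.98
tool_pos: [0.612, 0.0085, 0.12]
orientation: [-0.33, -2.037, 2.035]
force: [-0.8, -0.3, 0.1]
opening: 0.0933
```

Run:
```python
from h import *
plan([.6162,.0080,.047],-1.904)
for n in('top','side'):
    im=robot.read_camera(n);
    c=im[120:230,190:310] if n=='top' else im[120:270,150:350]
    cv2.imwrite(f'pics/a_{n}.png',cv2.resize(c,None,fx=4,fy=4,interpolation=cv2.INTER_CUBIC))
```

```text
t 1.98 pos [0.612  0.0085 0.12  ] jaw -1.904 tilt [-0.012  0.003 -1.   ] F [-0.77 -0.28  0.09] open 0.0933
 shift tool [-0.005  0.073 -0.001] yaw 0.0 dist 0.0732
```

View pics/a_side.png

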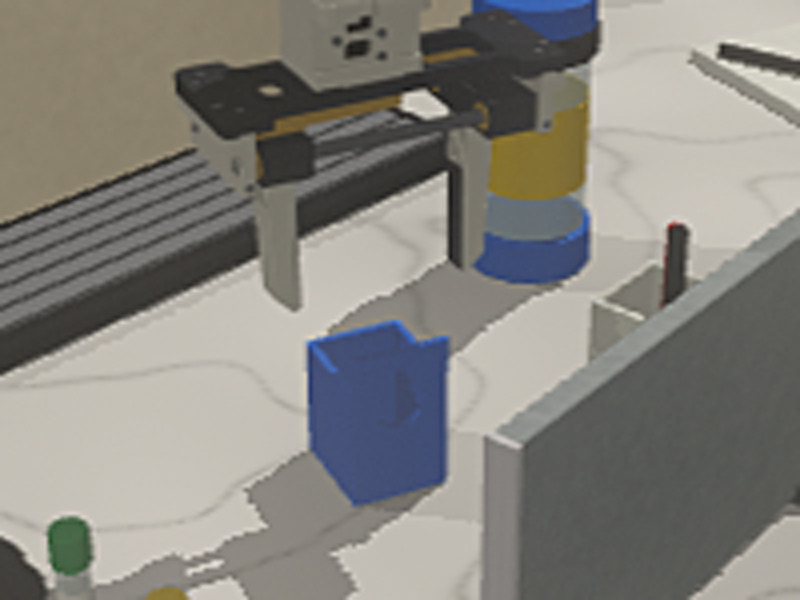

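Call:
carry_out(
  increments=[
    {"linear": [-0.005,0.04,-0.001],"yaw": 0},
    {"linear": [-0.005,0.073,-0.001],"yaw": 0},
    {"linear": [-0.005,0.073,-0.001],"yaw": 0},
  ],
)

```text
t: 2.45
tool_pos: [0.6207, 0.0071, 0.0537]
orientation: [-0.34, -2.041, 2.038]
force: [0.3, 0.6, 0.6]
opening: 0.093
```

Run:
```python
from h import *
plan([.6162,.0080,.047],-1.904)
```

```text
t 2.45 pos [0.6207 0.0071 0.0537] jaw -1.905 tilt [-0.003  0.002 -1.   ] F [0.32 0.6  0.61] open 0.093
 shift tool [0.0046 0.0067 0.0006] yaw -0.001 dist 0.0081
```

Call:
carry_out(
  increments=[
    {"linear": [0.0046,0.0067,0.0006],"yaw": 0},
    {"linear": [0.0046,0.0067,0.0006],"yaw": 0},
  ],
)

```text
t: 2.7
tool_pos: [0.6171, 0.008, 0.0489]
orientation: [-0.343, -2.042, 2.038]
force: [0.4, -0.1, 0.1]
opening: 0.0933
```

Call:
carry_out(
  increments=[
    {"linear": [0,0,0],"yaw": 0},
    {"linear": [0,0,0],"yaw": 0},
    {"linear": [0,0,0],"yaw": 0},
    {"linear": [0,0,0],"yaw": 0},
    {"linear": [0,0,0],"yaw": 0},
  ],
  gripper=0.4,
  newtons=40,
)

```text
t: 3.32
tool_pos: [0.617, 0.008, 0.0489]
orientation: [-0.343, -2.042, 2.038]
force: [-0.6, -0.1, 0.3]
opening: 0.0559
```

Run:
```python
from h import *
plan([.6162,.0080,.047],-1.904)
```

```text
t 3.33 pos [0.617  0.008  0.0489] jaw -1.905 tilt [-0.001  0.002 -1.   ] F [-0.57 -0.06  0.31] open 0.0559
 shift tool [0.0008 0.0019 0.0003] yaw -0.001 dist 0.002
```

Run:
```python
from h import *
plan([.617,.0080,.1344],-1.905)
plan([.4878,.0745,.1344],-1.479)
```

```text
t 3.33 pos [0.617  0.008  0.0489] jaw -1.905 tilt [-0.001  0.002 -1.   ] F [-0.57 -0.06  0.31] open 0.0559
 shift tool [ 0.0001 -0.0855 -0.0001] yaw 0.0 dist 0.0855
t 3.33 pos [0.617  0.008  0.0489] jaw -1.905 tilt [-0.001  0.002 -1.   ] F [-0.57 -0.06  0.31] open 0.0559
 shift tool [ 0.144  -0.0853 -0.0206] yaw -0.426 dist 0.1686
```

Call:
carry_out(
  increments=[
    {"linear": [0,-0.03,0],"yaw": 0},
    {"linear": [0,-0.06,0],"yaw": 0},
    {"linear": [0,-0.0855,0],"yaw": 0},
    {"linear": [0,-0.0855,0],"yaw": 0},
  ],
)

```text
t: 3.82
tool_pos: [0.6187, 0.0077, 0.1367]
orientation: [-0.348, -2.044, 2.04]
force: [0.9, -0.4, -1.8]
opening: 0.0555
```

Run:
```python
from h import *
plan([.4878,.0745,.1344],-1.479)
```

```text
t 3.83 pos [0.6187 0.0077 0.1367] jaw -1.905 tilt [ 0.004  0.002 -1.   ] F [ 0.92 -0.37 -1.79] open 0.0555
 shift tool [ 0.1456  0.0019 -0.0202] yaw -0.426 dist 0.147
```

Call:
carry_out(
  increments=[
    {"linear": [0.04,0,-0.005],"yaw": -0.15},
    {"linear": [0.08,0,-0.01],"yaw": -0.3},
    {"linear": [0.12,0,-0.016],"yaw": -0.426},
    {"linear": [0.1456,0.002,-0.02],"yaw": -0.426},
    {"linear": [0.1456,0.002,-0.02],"yaw": -0.426},
  ],
)

```text
t: 4.45
tool_pos: [0.4854, 0.0751, 0.1322]
orientation: [-0.101, 2.175, -2.172]
force: [0.1, -0.5, -1.6]
opening: 0.0561
```

Call:
carry_out(
  increments=[
    {"linear": [0,0,0],"yaw": 0},
    {"linear": [0,0,0],"yaw": 0},
  ],
)

```text
t: 4.7
tool_pos: [0.4855, 0.0747, 0.1315]
orientation: [-0.101, 2.176, -2.173]
force: [0.1, -0.1, -1.7]
opening: 0.0555
```

Run:
```python
from h import *
plan([.4878,.0745,.1344],-1.479)
for n in('top','side'):
    im=robot.read_camera(n);
    cv2.imwrite(f'pics/b_{n}0.png',im)
    c=im[170:280,180:320] if n=='top' else im[150:300,200:380]
    cv2.imwrite(f'pics/b_{n}.png',cv2.resize(c,None,fx=4,fy=4,interpolation=cv2.INTER_CUBIC))
```

```text
t 4.7 pos [0.4855 0.0747 0.1315] jaw -1.478 tilt [-0.     0.001 -1.   ] F [ 0.1  -0.13 -1.7 ] open 0.0555
 shift tool [-0.0023 -0.0029  0.0004] yaw 0.001 dist 0.0037
```

View pics/b_side.png

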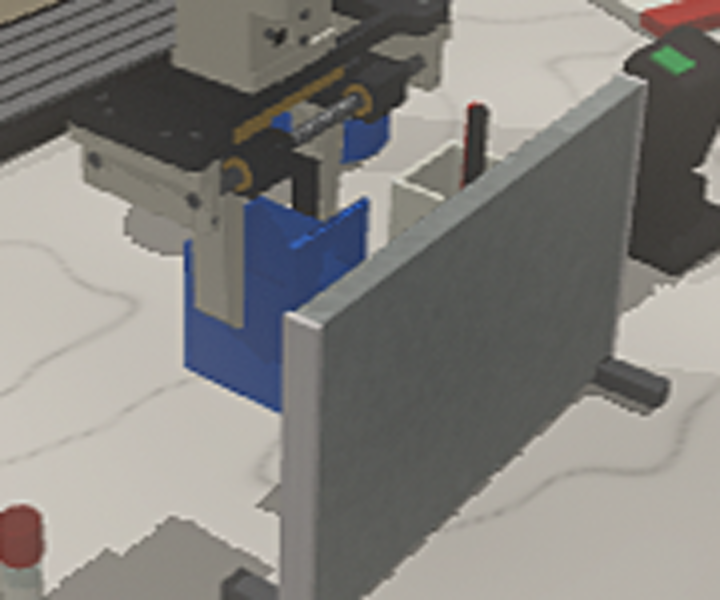

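View pics/b_top.png

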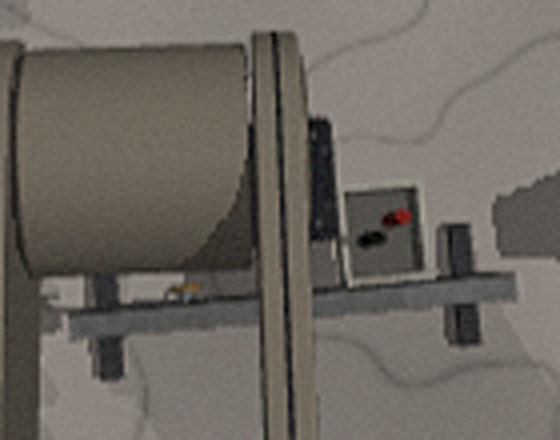

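```bash
python3 - <<'E'
from h import *
s=robot.read_state();p=np.array(s['tool_pos']);a=np.array([np.cos(.093),np.sin(.093),0]);l=np.array([-a[1],a[0],0])
c=p-.0048*a;c[2]=p[2]-.0489
for nm,dx,dy,h in(('BLt',-.032,.028,.092),('BRt',-.032,-.028,.092),('BRt in',-.028,-.028,.092),('FL0',.032,.028,0),('BL0',-.032,.028,0)):
    u,v=proj('side',c+dx*a+dy*l+[0,0,h]);print(nm,(u-200)*4+1.5,(v-150)*4+1.5)
E
python3 -c "
import cv2
c=cv2.imread('pics/b_side0.png')[190:260,240:300];cv2.imwrite('pics/b_s2.png',cv2.resize(c,None,fx=9,fy=9,interpolation=cv2.INTER_NEAREST))"
```

```text
BLt 296.1777993876349 245.96295507307116
BRt 370.13990804318587 195.26366270481117
BRt in 362.92917461372326 192.46773129330722
FL0 184.63172144703879 365.4112435069609
BL0 292.07490177320574 416.64381163502605
```

View pics/b_s2.png

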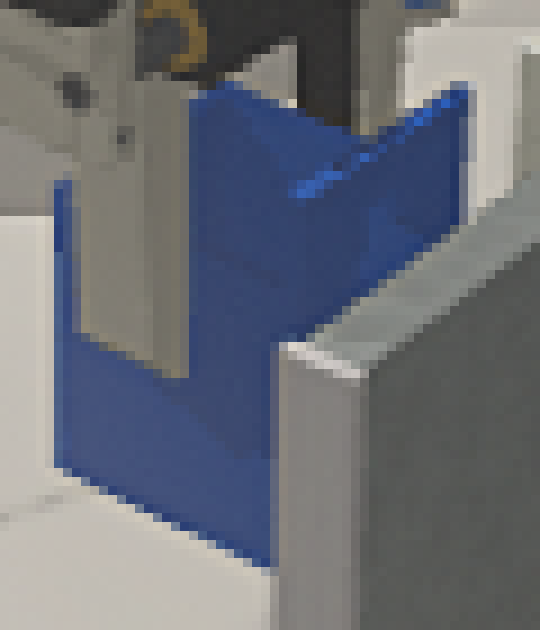

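Call:
carry_out(
  increments=[
    {"linear": [0.004,-0.0029,0.0004],"yaw": 0},
    {"linear": [0.008,-0.0029,0.0004],"yaw": 0},
    {"linear": [0.012,-0.0029,0.0004],"yaw": 0},
    {"linear": [0.014,-0.0029,0.0004],"yaw": 0},
    {"linear": [0.014,-0.0029,0.0004],"yaw": 0},
  ],
)

```text
t: 5.42
tool_pos: [0.4717, 0.073, 0.1348]
orientation: [-0.1, 2.175, -2.172]
force: [0.5, -0.4, -1.9]
opening: 0.0556
```

```bash
cat >> h.py <<'E'
S=np.array([.4233,.0685,.1435]);nv=np.array([np.cos(.0925),np.sin(.0925),0]);lv=np.array([-nv[1],nv[0],0])
def rel():
    s=robot.read_state();p=np.array(s['tool_pos']);d=p-S;f=np.array(s['force'])
    print('t',round(s['t'],2),'out(hole/seat)',round(1e3*(d@nv-.0348),1),'lat',round(1e3*(d@lv),1),'hole dz',round(1e3*(p[2]+.0091-S[2]),1),'F n/l/z',(f@nv).round(2),(f@lv).round(2),f[2].round(2),'M',np.array(s['wrist_torque']).round(2))
E
python3 -c "
from h import *
rel();plan([.4708,.0729,.1344],-1.479)"
```

```text
t 5.42 out(hole/seat) 13.8 lat 0.0 hole dz 0.4 F n/l/z 0.41 -0.49 -1.9 M [ 0.01 -0.03 -0.04]
t 5.42 pos [0.4717 0.073  0.1348] jaw -1.478 tilt [ 0.     0.001 -1.   ] F [ 0.46 -0.45 -1.9 ] open 0.0556
 shift tool [0.0009 0.0004 0.    ] yaw 0.001 dist 0.001
```

Now press in with small steps (contact with a missed head would appear at about +10 mm).

Call:
carry_out(
  increments=[
    {"linear": [0.003,0.0004,0],"yaw": 0},
    {"linear": [0.005,0.0004,0],"yaw": 0},
    {"linear": [0.006,0.0004,0],"yaw": 0},
    {"linear": [0.006,0.0004,0],"yaw": 0},
  ],
)

```text
t: 5.92
tool_pos: [0.4657, 0.0724, 0.1344]
orientation: [-0.1, 2.175, -2.172]
force: [0.5, -0.1, -2.3]
opening: 0.0556
```

```bash
python3 -c "
from h import *
rel()"
```

```text
t 5.92 out(hole/seat) 7.8 lat 0.0 hole dz 0.0 F n/l/z 0.49 -0.13 -2.34 M [ 0.05 -0.01  0.03]
```

Call:
carry_out(
  increments=[
    {"linear": [0.002,0,0],"yaw": 0},
    {"linear": [0.004,0,0],"yaw": 0},
    {"linear": [0.004,0,0],"yaw": 0},
  ],
)

```text
t: 6.3
tool_pos: [0.4616, 0.0721, 0.1344]
orientation: [-0.1, 2.175, -2.172]
force: [-0.4, -0.4, -1.8]
opening: 0.0563
```

```bash
python3 -c "
from h import *
rel()"
```

```text
t 6.3 out(hole/seat) 3.6 lat 0.0 hole dz 0.0 F n/l/z -0.43 -0.4 -1.79 M [ 0.   -0.02  0.04]
```

Head has gone through. On to the panel.

Call:
carry_out(
  increments=[
    {"linear": [0.002,0,0],"yaw": 0},
    {"linear": [0.0036,0,0],"yaw": 0},
    {"linear": [0.0036,0,0],"yaw": 0},
  ],
)

```text
t: 6.68
tool_pos: [0.4579, 0.0717, 0.1344]
orientation: [-0.1, 2.175, -2.172]
force: [-0.0, 0.3, -1.3]
opening: 0.0555
```

```bash
python3 -c "
from h import *
rel()"
```

```text
t 6.67 out(hole/seat) -0.0 lat 0.0 hole dz 0.0 F n/l/z 0.03 0.34 -1.3 M [0.02 0.04 0.02]
```

Call:
carry_out(
  increments=[
    {"linear": [0,0.003,0],"yaw": 0},
    {"linear": [0,0.006,0],"yaw": 0},
    {"linear": [0,0.009,0],"yaw": 0},
    {"linear": [0,0.009,0],"yaw": 0},
  ],
)

```text
t: 7.18
tool_pos: [0.4576, 0.0717, 0.1249]
orientation: [-0.101, 2.176, -2.173]
force: [0.6, 0.3, -2.0]
opening: 0.0555
```

```bash
python3 -c "
from h import *
rel()"
```

```text
t 7.17 out(hole/seat) -0.4 lat 0.1 hole dz -9.5 F n/l/z 0.59 0.23 -1.96 M [ 0.05 -0.01  0.01]
```

Call:
carry_out(
  increments=[
    {"linear": [0,0.003,0],"yaw": 0},
    {"linear": [0,0.006,0],"yaw": 0},
    {"linear": [0,0.006,0],"yaw": 0},
  ],
)

```text
t: 7.55
tool_pos: [0.4573, 0.0717, 0.1185]
orientation: [-0.102, 2.176, -2.173]
force: [-0.8, -0.2, -0.6]
opening: 0.0556
```

```bash
python3 -c "
from h import *
rel()"
```

```text
t 7.55 out(hole/seat) -0.6 lat 0.1 hole dz -15.9 F n/l/z -0.77 -0.14 -0.57 M [ 0.07 -0.03 -0.02]
```

Call:
carry_out(
  increments=[
    {"linear": [0,0.0015,0],"yaw": 0},
    {"linear": [0,0.003,0],"yaw": 0},
    {"linear": [0,0.003,0],"yaw": 0},
  ],
)

```text
t: 7.92
tool_pos: [0.4572, 0.0718, 0.1154]
orientation: [-0.102, 2.176, -2.173]
force: [0.3, -1.0, -1.2]
opening: 0.0556
```

```bash
python3 -c "
from h import *
rel()"
```

```text
t 7.92 out(hole/seat) -0.8 lat 0.1 hole dz -19.0 F n/l/z 0.2 -1.07 -1.23 M [-0.    0.01 -0.01]
```

Call:
carry_out(
  increments=[
    {"linear": [0,0.0015,0],"yaw": 0},
    {"linear": [0,0.003,0],"yaw": 0},
    {"linear": [0,0.003,0],"yaw": 0},
  ],
)

```text
t: 8.3
tool_pos: [0.4575, 0.0718, 0.1136]
orientation: [-0.102, 2.176, -2.173]
force: [-3.5, 0.9, 8.0]
opening: 0.0552
```

```bash
python3 -c "
from h import *
rel()"
```

```text
t 8.3 out(hole/seat) -0.4 lat 0.1 hole dz -20.8 F n/l/z -3.44 1.2 7.96 M [-0.05  1.09  0.01]
```

Call:
carry_out(
  increments=[
    {"linear": [0,0.001,0],"yaw": 0},
    {"linear": [0,0.001,0],"yaw": 0},
  ],
)

```text
t: 8.55
tool_pos: [0.4576, 0.0717, 0.1136]
orientation: [-0.102, 2.176, -2.173]
force: [-5.6, -0.9, 8.4]
opening: 0.056
```

Call:
carry_out(
  increments=[
    {"linear": [0,0,0],"yaw": 0},
    {"linear": [0,0,0],"yaw": 0},
    {"linear": [0,0,0],"yaw": 0},
    {"linear": [0,0,0],"yaw": 0},
  ],
  gripper=0.8,
)

```text
t: 9.05
tool_pos: [0.4576, 0.0718, 0.1135]
orientation: [-0.102, 2.176, -2.173]
force: [-0.9, -0.4, -0.2]
opening: 0.0744
```

Run:
```python
from h import *
rel();plan([.4575,.0718,.25],-1.479)
for n in('side',):
    im=robot.read_camera(n);
    cv2.imwrite(f'pics/c_{n}0.png',im)
    c=im[150:300,200:380]
    cv2.imwrite(f'pics/c_{n}.png',cv2.resize(c,None,fx=4,fy=4,interpolation=cv2.INTER_CUBIC))
```

```text
t 9.05 out(hole/seat) -0.4 lat 0.1 hole dz -20.9 F n/l/z -0.89 -0.34 -0.15 M [-0.    0.07 -0.04]
t 9.05 pos [0.4576 0.0718 0.1135] jaw -1.478 tilt [-0.001  0.001 -1.   ] F [-0.86 -0.43 -0.15] open 0.0744
 shift tool [ 0.0002 -0.1365 -0.0002] yaw 0.001 dist 0.1365
```

View pics/c_side.png

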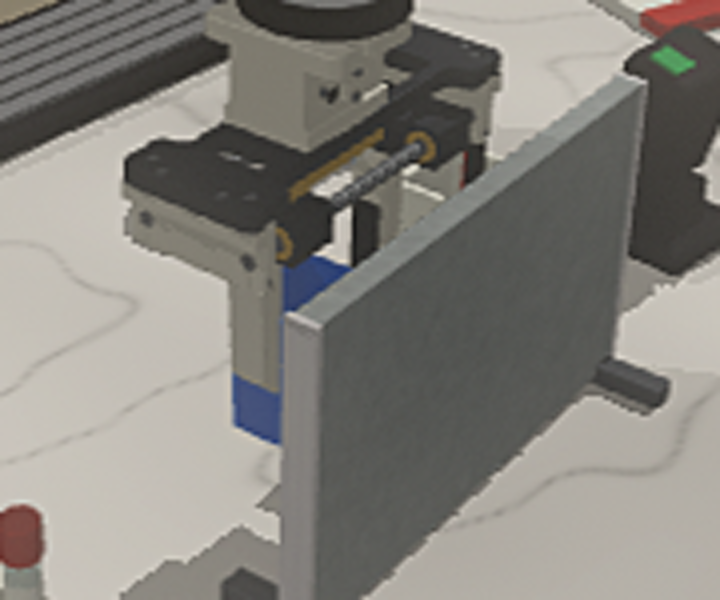

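Call:
carry_out(
  increments=[
    {"linear": [0,-0.02,0],"yaw": 0},
    {"linear": [0,-0.05,0],"yaw": 0},
    {"linear": [0,-0.09,0],"yaw": 0},
    {"linear": [0,-0.13,0],"yaw": 0},
    {"linear": [0,-0.14,0],"yaw": 0},
  ],
)

```text
t: 9.72
tool_pos: [0.4591, 0.0716, 0.2566]
orientation: [-0.096, 2.173, -2.17]
force: [-0.0, 0.1, -0.2]
opening: 0.0746
```

Run:
```python
from h import *
rel();
plan([.5487,.2570,.2],-1.59)
```

```text
t 9.72 out(hole/seat) 1.1 lat -0.2 hole dz 122.2 F n/l/z -0.01 0.08 -0.16 M [0.02 0.   0.01]
t 9.72 pos [0.4591 0.0716 0.2566] jaw -1.478 tilt [ 0.004  0.002 -1.   ] F [-0.01  0.08 -0.16] open 0.0746
 shift tool [-0.1062  0.0572 -0.1762] yaw 0.112 dist 0.2135
```

Call:
carry_out(
  increments=[
    {"linear": [-0.028,0,-0.046],"yaw": 0.05},
    {"linear": [-0.056,0,-0.092],"yaw": 0.112},
    {"linear": [-0.084,0.02,-0.138],"yaw": 0.112},
    {"linear": [-0.1062,0.05,-0.1762],"yaw": 0.112},
    {"linear": [-0.1062,0.057,-0.1762],"yaw": 0.112},
  ],
)

```text
t: 10.35
tool_pos: [0.5468, 0.2587, 0.1945]
orientation: [-0.014, -2.211, 2.212]
force: [-0.8, 0.1, 0.2]
opening: 0.0742
```

Call:
carry_out(
  increments=[
    {"linear": [0,0,0],"yaw": 0},
    {"linear": [0,0,0],"yaw": 0},
  ],
)

```text
t: 10.6
tool_pos: [0.5466, 0.2579, 0.1946]
orientation: [-0.015, -2.21, 2.212]
force: [0.1, 0.6, 0.3]
opening: 0.0743
```

Run:
```python
from h import *
plan([.5487,.2570,.13],-1.59)
for n in('top','side'):
    im=robot.read_camera(n);
    cv2.imwrite(f'pics/d_{n}0.png',im)
    c=im[170:280,140:300] if n=='top' else im[180:330,130:330]
    cv2.imwrite(f'pics/d_{n}.png',cv2.resize(c,None,fx=4,fy=4,interpolation=cv2.INTER_CUBIC))
```

```text
t 10.6 pos [0.5466 0.2579 0.1946] jaw -1.588 tilt [-0.003 -0.001 -1.   ] F [0.13 0.6  0.32] open 0.0743
 shift tool [-0.0023  0.0646  0.0008] yaw 0.002 dist 0.0647
```

View pics/d_side.png

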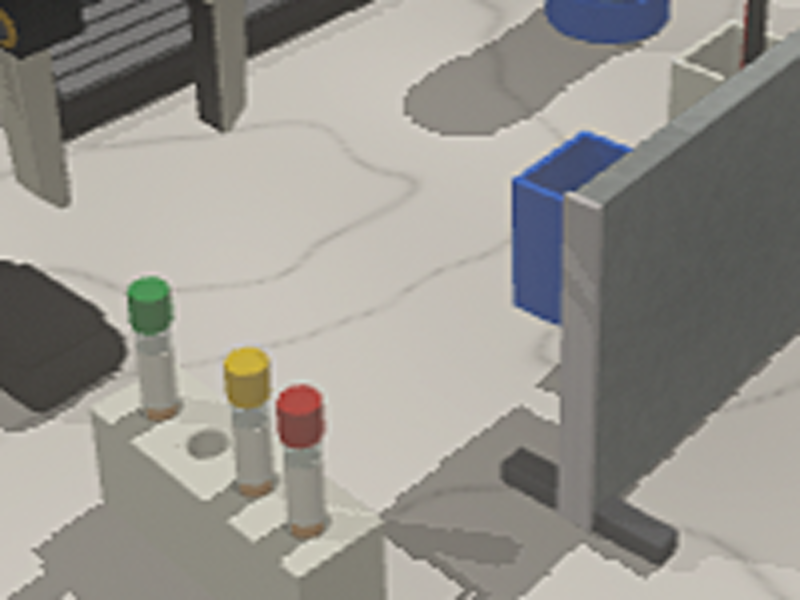

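View pics/d_top.png

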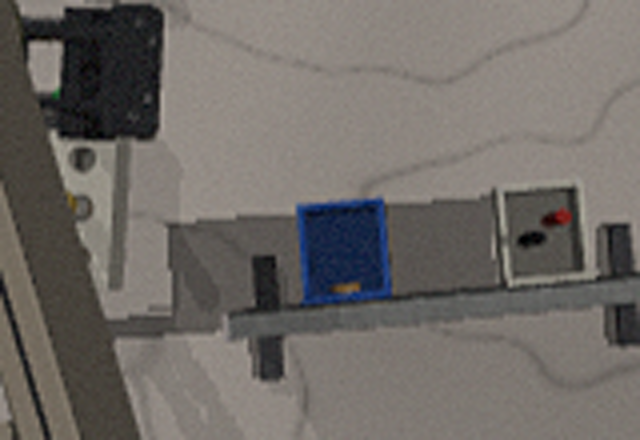

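Run:
```python
from h import *
np.set_printoptions(precision=4,suppress=True)
zt=lambda u,v:(140+u/4-.375,170+v/4-.375);zs=lambda u,v:(130+u/4-.375,180+v/4-.375)
a,ra=tri(zt(298,205),zs(513,179));b,rb=tri(zt(385,199),zs(588,131));print(a,ra,b,rb)
print(tri(zt(297,205),zs(513,179))[0], onz('top',*zt(298,205),.1346),onz('top',*zt(385,199),.1346),onz('top',*zt(303,305),.1566),onz('top',*zt(391,297),.1566))
print('expect FL,FR',S+.060*nv+.028*lv+.0024*nv,S+.062*nv-.028*lv)
print('tube',onz('side',*zs(151,284),.12))
```

```text
[0.4814 0.1014 0.1323] 0.0010530019229775189 [0.486  0.0452 0.1309] 0.0009307911458921544
[0.4813 0.1019 0.1326] [0.4809 0.1009 0.1346] [0.4854 0.0449 0.1346] [0.4177 0.0948 0.1566] [0.4231 0.0399 0.1566]
expect FL,FR [0.4828 0.1021 0.1435] [0.4876 0.0463 0.1435]
tube [0.5497 0.2561 0.12  ]
```

Call:
carry_out(
  increments=[
    {"linear": [-0.0023,0.04,0.0008],"yaw": 0},
    {"linear": [-0.0023,0.065,0.0008],"yaw": 0},
    {"linear": [-0.0023,0.065,0.0008],"yaw": 0},
    {"linear": [-0.0023,0.065,0.0008],"yaw": 0},
  ],
)

```text
t: 11.2
tool_pos: [0.5505, 0.2573, 0.1329]
orientation: [-0.021, -2.214, 2.212]
force: [-0.0, -0.1, 0.3]
opening: 0.0741
```

Run:
```python
from h import *
plan([.5487,.2570,.097],-1.59)
```

```text
t 11.2 pos [0.5505 0.2573 0.1329] jaw -1.589 tilt [ 0.001  0.001 -1.   ] F [-0.03 -0.12  0.33] open 0.0741
 shift tool [0.0018 0.0359 0.0003] yaw 0.001 dist 0.036
```

Call:
carry_out(
  increments=[
    {"linear": [0.0018,0.02,0.0003],"yaw": 0},
    {"linear": [0.0018,0.036,0.0003],"yaw": 0},
    {"linear": [0.0018,0.036,0.0003],"yaw": 0},
  ],
)

```text
t: 11.58
tool_pos: [0.547, 0.2564, 0.0943]
orientation: [-0.016, -2.21, 2.212]
force: [-0.4, 1.7, -0.2]
opening: 0.0742
```

Call:
carry_out(
  increments=[
    {"linear": [0,0,0],"yaw": 0},
    {"linear": [0,0,0],"yaw": 0},
    {"linear": [0,0,0],"yaw": 0},
    {"linear": [0,0,0],"yaw": 0},
    {"linear": [0,0,0],"yaw": 0},
  ],
  gripper=0.1,
  newtons=20,
)

```text
t: 12.2
tool_pos: [0.5471, 0.2565, 0.0945]
orientation: [-0.017, -2.211, 2.212]
force: [-0.2, -0.7, 0.2]
opening: 0.0289
```

Run:
```python
from h import *
plan([.5487,.2570,.097],-1.59)
im=robot.read_camera('side')
c=im[180:330,90:290]
cv2.imwrite(f'pics/e.png',cv2.resize(c,None,fx=4,fy=4,interpolation=cv2.INTER_CUBIC))
```

```text
t 12.2 pos [0.5471 0.2565 0.0945] jaw -1.588 tilt [-0.002 -0.001 -1.   ] F [-0.24 -0.67  0.2 ] open 0.0289
 shift tool [-0.0016 -0.0025 -0.0005] yaw 0.002 dist 0.003
```

View pics/e.png

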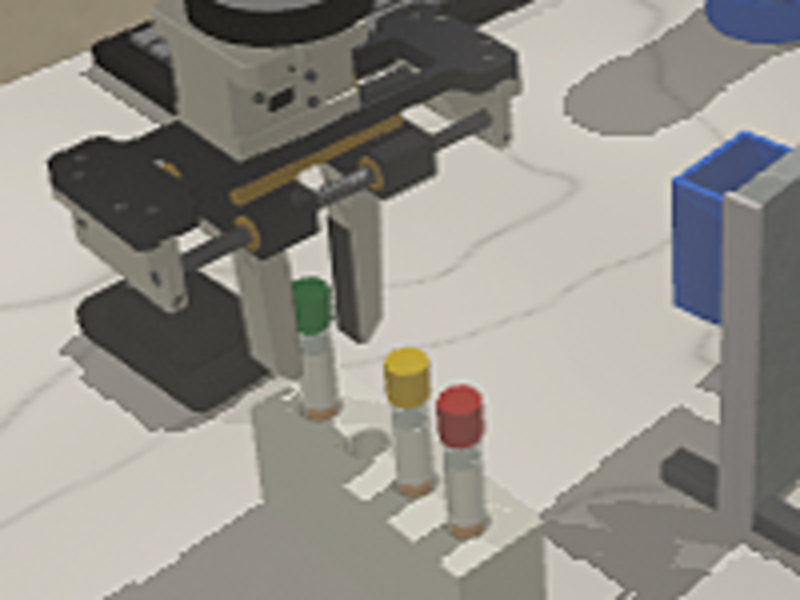

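Call:
carry_out(
  increments=[
    {"linear": [-0.001,-0.002,0],"yaw": 0},
    {"linear": [-0.001,-0.002,0],"yaw": 0},
    {"linear": [-0.001,-0.002,0],"yaw": 0},
    {"linear": [-0.001,-0.002,0],"yaw": 0},
  ],
  gripper=0.1,
  newtons=20,
)

```text
t: 12.75
tool_pos: [0.548, 0.2564, 0.0964]
orientation: [-0.017, -2.21, 2.212]
force: [0.7, 0.0, -1.0]
opening: 0.0184
```

Call:
carry_out(
  increments=[
    {"linear": [0,-0.005,0],"yaw": 0},
    {"linear": [0,-0.02,0],"yaw": 0},
    {"linear": [0,-0.05,0],"yaw": 0},
    {"linear": [0,-0.085,0],"yaw": 0},
    {"linear": [0,-0.12,0],"yaw": 0},
  ],
)

```text
t: 13.38
tool_pos: [0.5485, 0.2565, 0.2189]
orientation: [-0.018, -2.212, 2.212]
force: [0.7, 0.2, -0.4]
opening: 0.0185
```

Run:
```python
from h import *
plan([.4575,.0710,.22],-1.479)
im=robot.read_camera('side');cv2.imwrite('pics/f0.png',im)
c=im[100:300,90:290]
cv2.imwrite(f'pics/f.png',cv2.resize(c,None,fx=3,fy=3,interpolation=cv2.INTER_CUBIC))
```

```text
t 13.38 pos [0.5485 0.2565 0.2189] jaw -1.588 tilt [-0.002 -0.    -1.   ] F [ 0.65  0.19 -0.35] open 0.0185
 shift tool [ 0.0877 -0.001   0.1871] yaw -0.109 dist 0.2067
```

View pics/f.png

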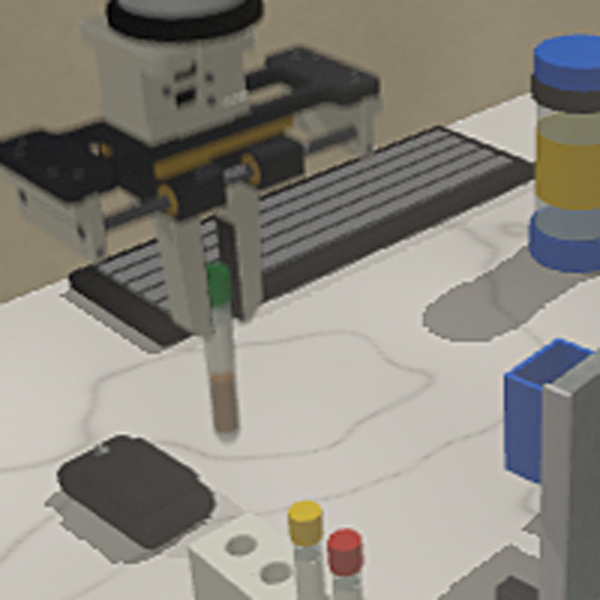

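Call:
carry_out(
  increments=[
    {"linear": [0.005,-0.05,0.01],"yaw": 0},
    {"linear": [0.03,-0.06,0.06],"yaw": -0.05},
    {"linear": [0.055,-0.06,0.115],"yaw": -0.109},
    {"linear": [0.078,-0.06,0.165],"yaw": -0.109},
    {"linear": [0.0877,-0.06,0.187],"yaw": -0.109},
  ],
)

```text
t: 14.05
tool_pos: [0.4585, 0.0698, 0.2853]
orientation: [-0.089, 2.174, -2.17]
force: [0.6, 1.0, 0.2]
opening: 0.0183
```

Call:
carry_out(
  increments=[
    {"linear": [0,0,0],"yaw": 0},
    {"linear": [0,0,0],"yaw": 0},
  ],
)

```text
t: 14.3
tool_pos: [0.459, 0.0702, 0.2862]
orientation: [-0.087, 2.173, -2.169]
force: [0.3, 0.6, -0.8]
opening: 0.0183
```

Run:
```python
from h import *
plan([.4575,.0706,.24],-1.479)
im=robot.read_camera('side');cv2.imwrite('pics/g0.png',im)
c=im[60:260,180:380]
cv2.imwrite(f'pics/g.png',cv2.resize(c,None,fx=3,fy=3,interpolation=cv2.INTER_CUBIC))
```

```text
t 14.3 pos [0.459  0.0702 0.2862] jaw -1.481 tilt [ 0.009  0.002 -1.   ] F [ 0.3   0.6  -0.78] open 0.0183
 shift tool [ 0.0019  0.0461 -0.0005] yaw -0.002 dist 0.0462
```

View pics/g.png

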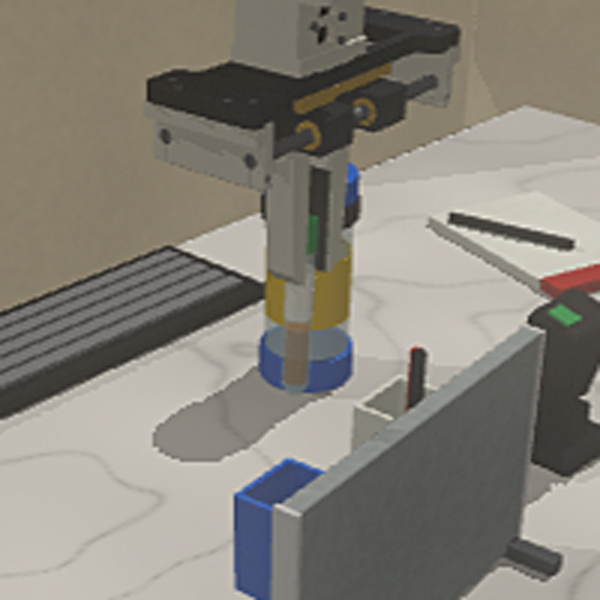

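Call:
carry_out(
  increments=[
    {"linear": [0.0015,0.02,-0.0005],"yaw": 0},
    {"linear": [0.0015,0.046,-0.0005],"yaw": 0},
    {"linear": [0.0015,0.046,-0.0005],"yaw": 0},
  ],
)

```text
t: 14.72
tool_pos: [0.456, 0.0715, 0.2362]
orientation: [-0.096, 2.176, -2.171]
force: [-0.3, -0.3, 0.3]
opening: 0.0182
```

Run:
```python
from h import *
plan([.4575,.0706,.175],-1.479)
im=robot.read_camera('side')
c=im[110:260,180:380]
cv2.imwrite(f'pics/i.png',cv2.resize(c,None,fx=4,fy=4,interpolation=cv2.INTER_CUBIC))
```

```text
t 14.72 pos [0.456  0.0715 0.2362] jaw -1.48 tilt [ 0.003  0.002 -1.   ] F [-0.32 -0.29  0.31] open 0.0182
 shift tool [-0.0013  0.0612  0.0012] yaw -0.001 dist 0.0612
```

View pics/i.png

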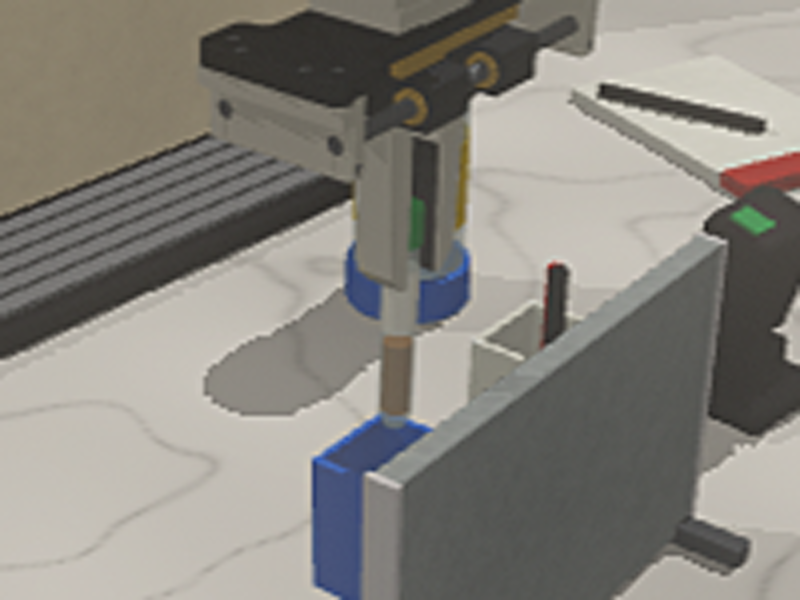

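Run:
```python
from h import *
print(onz('side',180+396/4-.4,110+424/4-.4,.150), proj('side',[.456,.0715,.150]))
```

```text
[0.4563962  0.07421129 0.15      ] (np.float64(279.75929297809415), np.float64(215.10669427698443))
```

Call:
carry_out(
  increments=[
    {"linear": [-0.001,0.015,0.001],"yaw": 0},
    {"linear": [-0.001,0.03,0.001],"yaw": 0},
    {"linear": [-0.001,0.045,0.001],"yaw": 0},
    {"linear": [-0.001,0.06,0.001],"yaw": 0},
    {"linear": [-0.001,0.063,0.001],"yaw": 0},
  ],
)

```text
t: 15.4
tool_pos: [0.4573, 0.0706, 0.1733]
orientation: [-0.096, 2.176, -2.171]
force: [0.9, 0.2, -0.3]
opening: 0.0183
```

Run:
```python
from h import *
rel();plan([.4575,.0706,.159],-1.479)
```

```text
t 15.4 out(hole/seat) -0.8 lat -1.0 hole dz 38.9 F n/l/z 0.92 0.09 -0.29 M [0.02 0.06 0.04]
t 15.4 pos [0.4573 0.0706 0.1733] jaw -1.48 tilt [ 0.003  0.002 -1.   ] F [ 0.91  0.18 -0.29] open 0.0183
 shift tool [-0.0002  0.0143  0.0001] yaw -0.001 dist 0.0143
```

Foot about 19 mm above the floor; go down slowly.

Call:
carry_out(
  increments=[
    {"linear": [0,0.004,0],"yaw": 0},
    {"linear": [0,0.008,0],"yaw": 0},
    {"linear": [0,0.012,0],"yaw": 0},
    {"linear": [0,0.014,0],"yaw": 0},
    {"linear": [0,0.014,0],"yaw": 0},
  ],
)

```text
t: 16.02
tool_pos: [0.4573, 0.0707, 0.1592]
orientation: [-0.096, 2.176, -2.171]
force: [0.1, 0.4, 0.3]
opening: 0.018
```

Call:
carry_out(
  increments=[
    {"linear": [0,0.001,0],"yaw": 0},
    {"linear": [0,0.002,0],"yaw": 0},
    {"linear": [0,0.002,0],"yaw": 0},
  ],
)

```text
t: 16.4
tool_pos: [0.4573, 0.0706, 0.1572]
orientation: [-0.096, 2.176, -2.171]
force: [0.6, -0.6, -0.2]
opening: 0.0186
```

Run:
```python
from h import *
rel();plan([.4575,.0706,.155],-1.479)
```

```text
t 16.4 out(hole/seat) -0.8 lat -1.0 hole dz 22.8 F n/l/z 0.52 -0.61 -0.22 M [-0.03 -0.05 -0.04]
t 16.4 pos [0.4573 0.0706 0.1572] jaw -1.48 tilt [ 0.003  0.002 -1.   ] F [ 0.57 -0.56 -0.22] open 0.0186
 shift tool [-0.0002  0.0022  0.0001] yaw -0.001 dist 0.0022
```

Call:
carry_out(
  increments=[
    {"linear": [0,0.001,0],"yaw": 0},
    {"linear": [0,0.002,0],"yaw": 0},
    {"linear": [0,0.002,0],"yaw": 0},
  ],
)

```text
t: 16.77
tool_pos: [0.4572, 0.0707, 0.155]
orientation: [-0.096, 2.176, -2.171]
force: [-0.5, 0.4, -0.5]
opening: 0.0187
```

Call:
carry_out(
  increments=[
    {"linear": [0,0.001,0],"yaw": 0},
    {"linear": [0,0.001,0],"yaw": 0},
  ],
)

```text
t: 17.02
tool_pos: [0.4571, 0.0706, 0.1539]
orientation: [-0.097, 2.176, -2.172]
force: [0.1, 0.2, -0.2]
opening: 0.0183
```

Run:
```python
from h import *
rel()
```

```text
t 17.02 out(hole/seat) -0.9 lat -1.0 hole dz 19.5 F n/l/z 0.14 0.22 -0.21 M [-0.   -0.01 -0.02]
```

Call:
carry_out(
  increments=[
    {"linear": [0,0.001,0],"yaw": 0},
    {"linear": [0,0.001,0],"yaw": 0},
  ],
)

```text
t: 17.27
tool_pos: [0.4575, 0.0707, 0.1534]
orientation: [-0.096, 2.176, -2.171]
force: [-0.1, -0.4, 3.2]
opening: 0.0186
```

Call:
carry_out(
  increments=[
    {"linear": [0,0.001,0],"yaw": 0},
    {"linear": [0,0.001,0],"yaw": 0},
  ],
)

```text
t: 17.52
tool_pos: [0.4581, 0.0707, 0.1532]
orientation: [-0.094, 2.175, -2.17]
force: [-0.7, -0.9, 7.0]
opening: 0.0185
```

Run:
```python
from h import *
rel()
im=robot.read_camera('side');cv2.imwrite('pics/j0.png',im)
c=im[140:260,200:340]
cv2.imwrite(f'pics/j.png',cv2.resize(c,None,fx=5,fy=5,interpolation=cv2.INTER_CUBIC))
```

```text
t 17.52 out(hole/seat) 0.0 lat -1.0 hole dz 18.8 F n/l/z -0.74 -0.8 7.01 M [ 0.07  0.11 -0.02]
```

View pics/j.png

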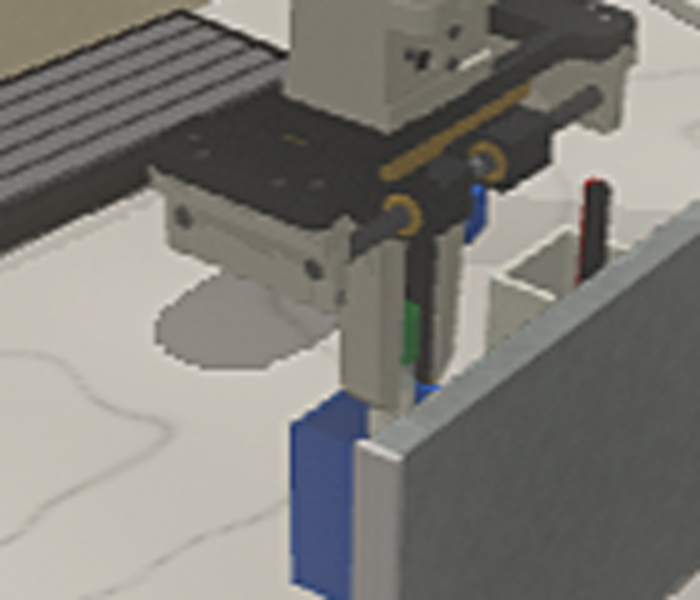

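Call:
carry_out(
  increments=[
    {"linear": [0,-0.0005,0],"yaw": 0},
    {"linear": [0,-0.0005,0],"yaw": 0},
  ],
)

```text
t: 17.82
tool_pos: [0.4579, 0.0707, 0.1535]
orientation: [-0.094, 2.175, -2.17]
force: [0.4, -0.3, 1.4]
opening: 0.0185
```

Call:
carry_out(
  increments=[
    {"linear": [0,0,0],"yaw": 0},
    {"linear": [0,0,0],"yaw": 0},
    {"linear": [0,0,0],"yaw": 0},
    {"linear": [0,0,0],"yaw": 0},
  ],
  gripper=0.5,
)

```text
t: 18.32
tool_pos: [0.4579, 0.0707, 0.1534]
orientation: [-0.094, 2.175, -2.17]
force: [0.0, -0.1, -0.0]
opening: 0.0461
```

Run:
```python
from h import *
rel();plan([.4575,.0706,.28],-1.479)
im=robot.read_camera('side')
c=im[140:260,200:340]
cv2.imwrite(f'pics/k.png',cv2.resize(c,None,fx=5,fy=5,interpolation=cv2.INTER_CUBIC))
```

```text
t 18.32 out(hole/seat) -0.1 lat -1.0 hole dz 19.0 F n/l/z -0.01 -0.1 -0.01 M [-0.   -0.   -0.04]
t 18.32 pos [0.4579 0.0707 0.1534] jaw -1.48 tilt [ 0.004  0.002 -1.   ] F [ 0.   -0.1  -0.01] open 0.0461
 shift tool [-1.000e-04 -1.266e-01 -2.000e-04] yaw -0.001 dist 0.1266
```

View pics/k.png

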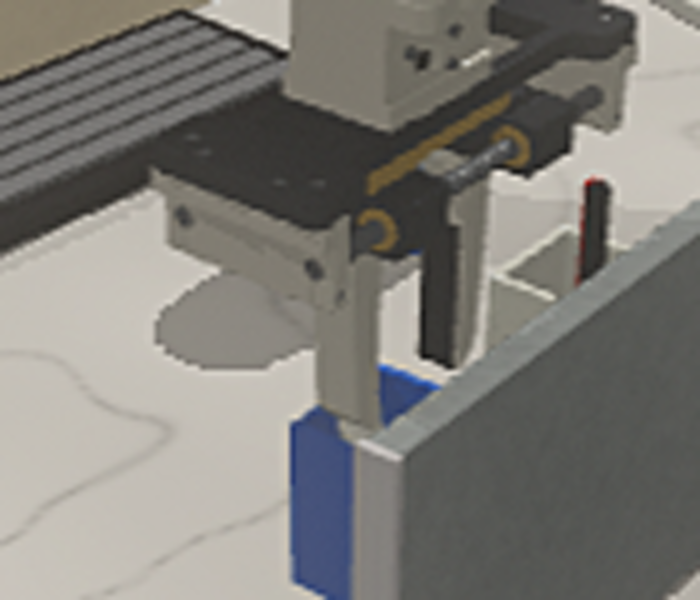

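Call:
carry_out(
  increments=[
    {"linear": [0,-0.01,0],"yaw": 0},
    {"linear": [0,-0.03,0],"yaw": 0},
    {"linear": [0,-0.06,0],"yaw": 0},
    {"linear": [0,-0.1,0],"yaw": 0},
    {"linear": [0,-0.14,0],"yaw": 0},
  ],
)

```text
t: 19.0
tool_pos: [0.4572, 0.0704, 0.2954]
orientation: [-0.094, 2.175, -2.17]
force: [0.9, 1.8, -0.6]
opening: 0.0464
```

Call:
carry_out(
  increments=[
    {"linear": [-0.04,-0.02,-0.03],"yaw": 0},
    {"linear": [-0.08,-0.02,-0.08],"yaw": 0},
    {"linear": [-0.08,-0.02,-0.13],"yaw": 0},
    {"linear": [-0.08,-0.02,-0.18],"yaw": 0},
    {"linear": [-0.08,-0.02,-0.18],"yaw": 0},
  ],
)

```text
t: 19.62
tool_pos: [0.5196, 0.26, 0.3164]
orientation: [-0.099, 2.174, -2.167]
force: [0.5, -0.4, -0.8]
opening: 0.0464
```

Run:
```python
from h import *
rel()
for n in('top','side'):
    im=robot.read_camera(n);cv2.imwrite(f'pics/l_{n}0.png',im)
    c=im[170:280,140:300] if n=='top' else im[170:290,200:360]
    cv2.imwrite(f'pics/l_{n}.png',cv2.resize(c,None,fx=4.5,fy=4.5,interpolation=cv2.INTER_CUBIC))
```

```text
t 19.62 out(hole/seat) 78.8 lat 181.8 hole dz 182.0 F n/l/z 0.42 -0.4 -0.75 M [0.04 0.06 0.  ]
```

View pics/l_side.png

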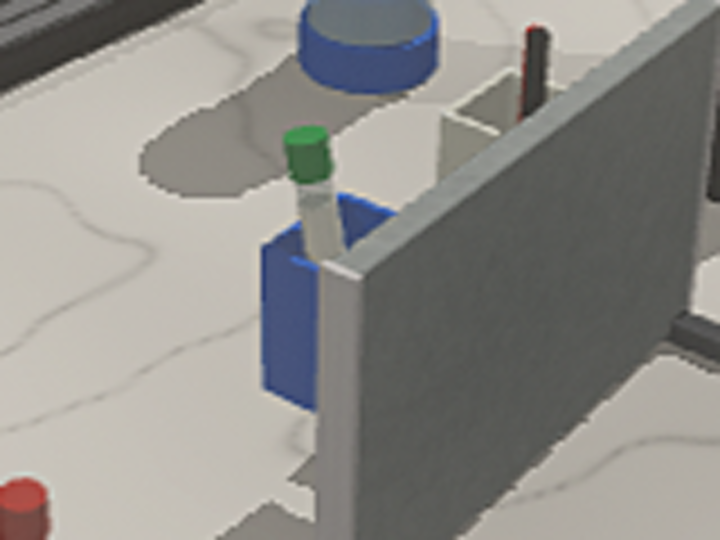

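View pics/l_top.png

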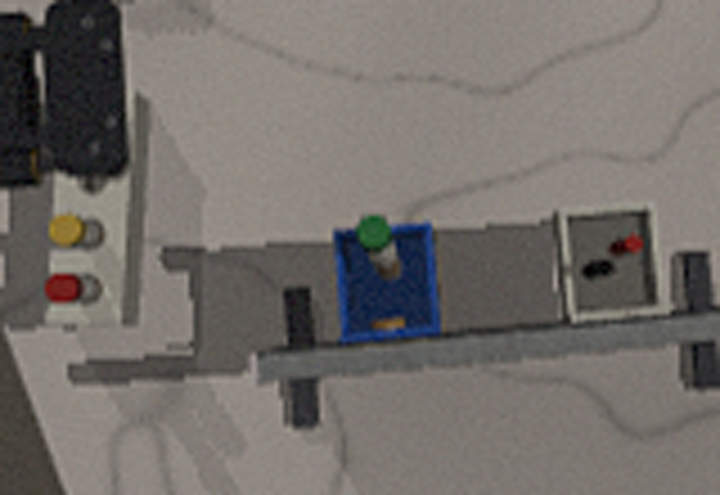

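Run:
```python
from h import *
np.set_printoptions(precision=4,suppress=True)
zt=lambda u,v:(140+u/4.5-.39,170+v/4.5-.39);zs=lambda u,v:(200+u/4.5-.39,170+v/4.5-.39)
cap,r=tri(zt(375,232),zs(306,133));print('cap top',cap,r)
foot=S+.036*nv;foot[2]=.0686
print('height over floor',cap[2]-.0686,'lean from height',np.arccos(min(1,(cap[2]-.0686)/.11)))
print('FL',tri(zt(334,231),zs(262,244)),'FR',tri(zt(432,224),zs(345,194)))
d=(cap-S);print('cap out from neck',d@nv,'lat',d@lv)
a=cv2.imread('pics/l_side0.png')
b=robot.read_camera('side');print('moved px',(cv2.absdiff(a,b)[170:290,250:300].max(2)>40).sum(), robot.read_state()['t'])
```

```text
cap top [0.4798 0.0769 0.1759] 0.002475615399910536
height over floor 0.1073022656182103 lean from height 0.22192685102823445
FL (array([0.4811, 0.102 , 0.1339]), np.float64(0.0008782786074094055)) FR (array([0.486 , 0.046 , 0.1304]), np.float64(0.0011337666801308338))
cap out from neck 0.05703576513454224 lat 0.003184692612053317
moved px 0 19.775
```

```bash
python3 -c "
from plant import robot
print(robot.close_job(), robot.read_state()['t'])"
```

```text
the job is handed in; nothing more can be done
the job is handed in; nothing more can be done
```

The blue holder hangs locked on the stud, and the green tube stands in it on the floor, cap up. The job was handed in at about 20 s of the 61 s allowed; no verdict was reported.

- **Holder:** the keyhole passed over the stud head with no side force. It slid down until it stopped hard with about 8 N upward, some 2 mm lower than my shadow-based stud height predicted, then I let go. After the tube went in, its front top corners still triangulated to the same place within about 2 mm. The fully-locked height comes from the stop and those corners, since the side camera cannot see the stud.
- **Tube:** I lowered it in small steps until the floor pushed back (3–7 N), eased off and opened the gripper. It then settled against the front wall. The last pictures put its cap top about 107 mm above the holder floor, so it leans about 0.2 rad. The side view did not change over the last 0.15 s.
- **Other objects:** I saw no contact with the red and yellow tubes, scanner, canister or mouse, and the gripper ended well clear of everything. I checked those by eye in the pictures and did not measure their positions at the end.

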